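# Load the parts washer, cover its tub, shut the lid and check the catch

### The arm

A 7-joint arm with a two-finger parallel gripper is mounted at the origin on the work surface. World frame = base frame: x ahead of the robot, y to its left, z up, the work surface at z = 0. Lengths are in m, angles in rad, forces in N, time in s.
With the tool pointing down it reaches from about 0.35 to 0.9 m from the base axis. Payload 8.1 kg.
Tool frame: the origin (TCP) lies on the centre line of the jaws, within the pads' length; the fingertips stand 19 mm ahead of it and the grasp point (between the pads) is the TCP (arm.tip_reach is the distance from the TCP to the fingertips, in m); z points along the fingers, y is the line along which they close (so a half turn about z gives the same grasp; the last joint's range is limited). The gripper opens to 92 mm and grips with 3 to 60 N. Pads are 19 mm wide; open, the fingers measure 130 mm over their backs; the gripper's body (75 mm by 190 mm) begins 47 mm behind the grasp point.
Start: joints at [0.999, 0.434, 0.025, 1.573, -0.012, 1.134, -0.075], TCP at [0.282, -0.558, 0.246] pointing down, gripper open.
Joint ranges: [-2.62, 2.62], [-0.44, 2.09], [-1.27, 1.32], [0.08, 2.57], [-1.32, 4.46], [0.12, 2], [-2.74, 2.74]. Speed limits (rad/s): [2.22, 2.22, 3.01, 3.01, 3.14, 3.14, 3.14].

### API

Orientations are given as a rotation vector (axis times angle).
In Python, from cell import arm gives the robot as it stands.
- The arm moves only by the tool arm_command, never from a script. Its argument "targets" is a list that holds one entry, the list of rows, each a list of 6 numbers: the shift along the tool's x, y, z in m, then the turn, a rotation vector about the tool's x, y, z in rad. A call has 1 to 10 rows; each row shifts and turns the commanded pose from where the row before left it, along the tool's axes as they then stand; what a row does not reach is not made up. A row lasts 1/8 s, in which the tool goes at most 62.5 mm and 10.7 degrees, less where a joint would pass 70% of its speed; a pose out of reach is approached as far as the arm can. A call with a gripper value outside its range is refused whole. "jaw" is the finger opening in m, from 0 to 0.0918, set as the call begins (left out, the last holds). The fingers move at their own pace and stop on an object; "newtons" is the grip in N (left out, the last holds). Time passes only in rows, so rows that do not move let the fingers close. It gives the time, the measured TCP pose, the force, the opening and the grip force at its end, in the units of the state.
- arm.observe(): the state, without advancing time (a new reading comes with each control period).
- arm.get_image(name): name is "side" or "top" or "wrist"; returns a dict with "pixels" (480x640x3 uint8, red, green, blue), "z_map" (480x640 float32, m along the optical axis (not along the pixel's ray), 0 where there is no reading), "fx", "fy", "cx", "cy" (pixels), "dist" ([k1, k2, p1, p2, k3] as OpenCV has them; the pictures are not rectified), "xyz" and "rotation" of the camera in the world; the wrist camera has in their place "T_tool_cam" (4x4, takes a point from camera to tool coordinates, whose origin is the TCP and whose axes are the flange's). Camera axes: x right, y down, z forward; pixel columns grow to the right and rows downward; lengths in m; the calibration is good to about 2 mm. A picture is of the moment at which its call begins: read the wrist's pose just before it.
- arm.sign_off(): hands the job in; it is judged then, once.
The state is a dict: "clock": time; "joints": joint angles; "dq": joint speeds; "joint_efforts": joint torques, N m; "position": TCP position; "ee_rot": TCP orientation; "force": force on the tool from outside, world axes, zero at the start; "ft_torque": the same for the moment, N m; "width": opening from 0.0 (shut) to 1.0 (fully open); "gripper_force": force on a finger pad.
Only numpy, scipy, OpenCV 4.12 (cv2) and the standard library are available. Lean on these libraries where they do the work, as an engineer would, in place of code of your own. Each camera call takes 0.05 s, during which the arm holds its last target. There are 200 camera calls.

### The job

Load the bench-top parts washer: put every brass valve body on the bench into its round tub, then set the loose cover on the tub's rim so that it sits seated and level. Swing the lid shut and press it down until its catch holds; then tug the lid's sprung grip upward and hold the pull for a moment to prove that the lid stays shut, pressing harder and tugging again if it gives. Leave it shut, let go of everything, and leave the spray bottle, tin and wrench where they are.

Things in the scene. Friction and masses are not known exactly. Their poses are not given: they have to be found in the camera images.
- tub_floor (a point): centre of the inner floor of the washer's round steel tub, 20 mm above the bench. x points from the washer's front (catch) to its rear (hinge), z up. The tub is 150 mm inside and 76 mm deep, central in a fixed blue case 210 mm (x) by 230 mm (y), walls 8 mm, top edge 137 mm above the bench; the washer's place and yaw vary
- tub_rim (a point): centre of the tub's mouth, in the plane of the rim on which the cover rests: 96 mm above the bench, 41 mm below the case's top edge; rim outer diameter 159 mm, with 17 mm or more of space round it inside the case; axes as tub_floor
- lid (a joint): lid angle, rad: 0 shut, 1.65 to 1.8 open as at the start; a friction hinge: upright it stays where left, low it sinks slowly (2 to 4 N at the front edge moves it). Coming down it stops at 0.05 to 0.07 on a spring catch at mid front edge; a further 6 to 14 N down on the grip (differs from start to start) snaps it to 0 (below 0.02). Caught, it withstands 9 N up on the grip. It cannot shut on an unseated cover
- lid_hinge (a point): point on the lid's hinge line, middle of its width, 137 mm above the bench, 105 mm behind the tub's centre. Axes of the lid: -x runs from hinge to front edge, z is its outward normal (up when shut), y along the hinge; it opens as a positive turn about y. White plate 226 mm from hinge to front edge, 236 mm wide, 10 mm thick, its underside in the hinge's plane
- lid_edge (a point): middle of the lid's front edge, half-way through its thickness, 226 mm from the hinge; axes as lid_hinge. A steel catch nose hangs 24 mm below it
- grip_bar (a point): centre of the grip on the lid's outer face: a round dark steel bar 14 mm thick and 80 mm long (along the hinge direction), its centre 35 mm above the lid's outer face (28 mm clear beneath) and 170 mm from the hinge, 56 mm from the front edge; a stem 8 mm in diameter 33 mm to each side of its middle
- grip (a joint): how far the sprung grip is drawn out of the lid, m: 0 at rest, 0.008 at its stop. It draws straight out of the outer face (upward when the lid is shut); starting takes 1.5 N, 0.005 takes 4 N and the stop about 5.5 N, and it springs back. Pushed down it is solid and presses on the lid
- cover_knob (a point): centre of the knob of the loose aluminium cover (0.16 to 0.29 kg), 14 mm above the cover's upper face and 19 mm above its disc's underside; black knob 24 mm in diameter and 28 mm high, at the middle of a disc 172 mm in diameter and 5 mm thick; z up
- cover_seat (a point): centre of the underside of the cover's disc, the face that rests on the tub's rim; below it a locating plug 136 mm in diameter and 8 mm deep goes loosely inside the tub. On the bench the cover stands on the plug. Once seated, the knob ends 8 mm under the shut lid
- valve0_mid (a point): middle (29 mm above its foot) of a brass valve body, 0.18 to 0.33 kg: square foot 36 by 36 mm and 30 mm high, on it a round neck 24 mm in diameter and 28 mm high, 58 mm in all; z up along the neck. Two to four of the valve bodies are there; an absent one reads None
- valve1_mid (a point): middle (29 mm above its foot) of a brass valve body, 0.18 to 0.33 kg: square foot 36 by 36 mm and 30 mm high, on it a round neck 24 mm in diameter and 28 mm high, 58 mm in all; z up along the neck. Two to four of the valve bodies are there; an absent one reads None
- valve2_mid (a point): middle (29 mm above its foot) of a brass valve body, 0.18 to 0.33 kg: square foot 36 by 36 mm and 30 mm high, on it a round neck 24 mm in diameter and 28 mm high, 58 mm in all; z up along the neck. Two to four of the valve bodies are there; an absent one reads None
- valve3_mid (a point): middle (29 mm above its foot) of a brass valve body, 0.18 to 0.33 kg: square foot 36 by 36 mm and 30 mm high, on it a round neck 24 mm in diameter and 28 mm high, 58 mm in all; z up along the neck. Two to four of the valve bodies are there; an absent one reads None
- spray: pink spray bottle, 72 mm in diameter and 190 mm high, standing on the bench; origin at its foot; to be left alone
- tin: plain steel tin, 70 mm in diameter and 90 mm high; origin at its foot; to be left alone
- wrench: steel wrench 180 mm long lying on the bench; origin at the underside; to be left alone
There are look-alikes about, which are no part of the job. Leave any green look-alike of the part that bears cover_knob alone. What is shaped like the part that bears valve3_mid but green is not meant.

How it is judged:
On the way, in this order (a step that is already met when the one before it is completed fails the run):
1. every valve body that is there lies in the tub (horizontal distance between each of valve0_mid, valve1_mid, valve2_mid, valve3_mid and tub_floor below 0.062 m and z of each of valve0_mid, valve1_mid, valve2_mid, valve3_mid in the frame of tub_floor below 0.048 m), for 0.2 s.
2. the cover sits level on the tub's rim, valve bodies inside (all of step 1 and horizontal distance between cover_seat and tub_rim below 0.011 m and z of cover_seat in the frame of tub_rim between -0.004 and 0.004 m and angle between cover_seat's own z axis and vertical below 0.035 rad), for 0.3 s.
3. the lid is shut past its catch (value of joint lid below 0.02 rad and horizontal distance between cover_seat and tub_rim below 0.011 m and z of cover_seat in the frame of tub_rim between -0.004 and 0.004 m and angle between cover_seat's own z axis and vertical below 0.035 rad), for 0.3 s.
4. the grip is tugged out by more than 5 mm while the lid stays shut (value of joint lid below 0.02 rad and value of joint grip above 0.005 m), for 0.3 s.
At the end, for the whole second after the job is handed in: All valve bodies present are in the tub (centres within 62 mm of its axis and below 48 mm over its floor), the cover sits on the rim (within 11 mm of centre, 4 mm in height, 0.035 rad of level), the lid is shut and caught (below 0.02 rad), the grip is back in (below 3 mm) and everything is let go (all of step 1 and all of step 3 and value of joint grip below 0.003 m and linear speed of each of spray, tin, wrench below 0.03 m/s); the robot touches nothing.
It fails at once if the spray is pushed more than 30 mm away (distance of spray from where it was at the start of the episode above 0.03 m).
It fails at once if the tin is pushed more than 30 mm away (distance of tin from where it was at the start of the episode above 0.03 m).
It fails at once if the wrench is pushed more than 30 mm away (distance of wrench from where it was at the start of the episode above 0.03 m).
Of valve0, valve1, valve2, valve3 only 2 to 4 are there at a start; the rules pass over those that are not, and their reading is None.
At some moment in a run one of valve0, valve1, valve2, valve3 may be knocked a few centimetres aside while the robot is not near it.
It also fails if it takes over 210 s, if anything falls off the work surface, if the arm or the gripper's body presses on something with over 40 N, if the wrist force passes 120 N, or if a joint passes its speed limit or range.

## Working session

There is one attempt and no reset: what is moved stays moved. The work goes in short steps, Python scripts to look and compute and a tool call to move; the robot and the scene stay as the last step left them, time stands still between calls to the robot, and variables do not carry over. Pictures are saved under pics/ and viewed, at most 14 in all, crops included, and the job is handed in when it is done.

Besides the shell and the picture viewer there is one more tool, called after ">>>" by a JSON object that holds its "api" and its "payload", one argument or row to a line. arm_command: Moves the arm, as the interface text tells. Its arguments: {"type":"object","properties":{"targets":{"type":"array","items":{"type":"array","items":{"type":"array","items":{"type":"number"}}}},"jaw":{"type":"number"},"newtons":{"type":"number"}},"required":["targets"]}

```bash
ls; mkdir -p pics; cat > h.py <<'E'
import numpy as np, cv2
from scipy.spatial.transform import Rotation as R
from cell import arm
def grab(name,fn=None):
    s=arm.observe(); im=arm.get_image(name)
    if fn: cv2.imwrite('pics/'+fn,im['pixels'][:,:,::-1])
    if name=='wrist':
        T=np.eye(4);T[:3,:3]=R.from_rotvec(s['ee_rot']).as_matrix();T[:3,3]=s['position']
        T=T@np.array(im['T_tool_cam'])
    else:
        T=np.eye(4);r=np.array(im['rotation']);T[:3,:3]=r if r.shape==(3,3) else R.from_rotvec(r).as_matrix();T[:3,3]=im['xyz']
    return im,T
def cloud(im,T):
    K=np.array([[im['fx'],0,im['cx']],[0,im['fy'],im['cy']],[0,0,1]])
    v,u=np.mgrid[0:480,0:640]
    n=cv2.undistortPoints(np.stack([u,v],-1).reshape(-1,1,2).astype(np.float64),K,np.array(im['dist'],float)).reshape(480,640,2)
    z=im['z_map']; P=np.dstack([n[...,0]*z,n[...,1]*z,z])
    P=P@T[:3,:3].T+T[:3,3]; P[z<=0]=np.nan
    return P
E
python3 - <<'E'
from h import *
for n in('top','side'):
    im,T=grab(n,n+'0.png');np.savez(n+'0.npz',P=cloud(im,T),c=im['pixels']);print(n,T.round(3).tolist(),im['fx'])
s=arm.observe();print(s)
E
```

```text
pics
top [[0.007, -0.995, 0.094, 0.433], [-1.0, -0.008, -0.009, 0.083], [0.009, -0.094, -0.995, 1.503], [0.0, 0.0, 0.0, 1.0]] 476.5264912427269
side [[0.996, -0.037, 0.076, 0.463], [-0.083, -0.607, 0.79, -1.021], [0.017, -0.793, -0.608, 0.98], [0.0, 0.0, 0.0, 1.0]] 599.0109512154767
{'clock': 0.1, 'joints': array([ 0.99940795,  0.4351617 ,  0.02494462,  1.57401579, -0.0116004 ,
        1.13399719, -0.07510827]), 'dq': array([-4.69297431e-04, -5.77479833e-04,  1.02884984e-03, -2.63774923e-03,
       -9.30442144e-05,  2.04146726e-03, -1.44675411e-04]), 'joint_efforts': array([ 4.17310162e-03, -6.69126105e+01,  9.88561772e-01, -3.15143895e+01,
       -6.05081627e-02,  3.74055980e-02,  7.46313049e-05]), 'position': array([ 0.28214962, -0.55719679,  0.24501413]), 'ee_rot': array([-3.05437691e+00, -7.29250655e-01,  7.03025221e-04]), 'force': array([-0.71765128,  0.19219025, -0.25869924]), 'ft_torque': array([-0.04639889, -0.02353325, -0.02086212]), 'gripper_force': 0.0, 'width': 1.0031689572520237}
```

View pics/top0.png

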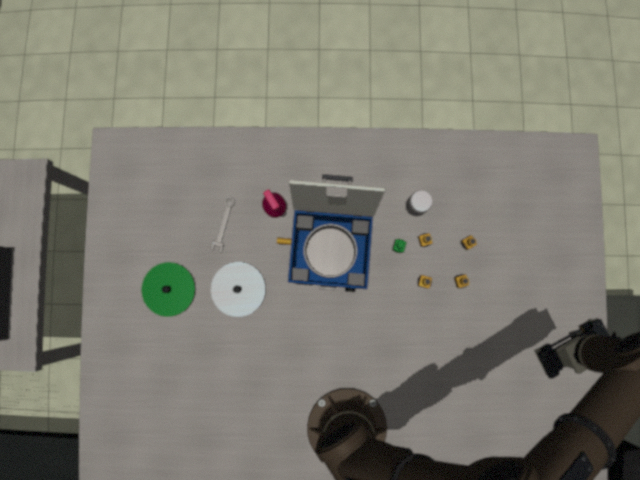

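View pics/side0.png

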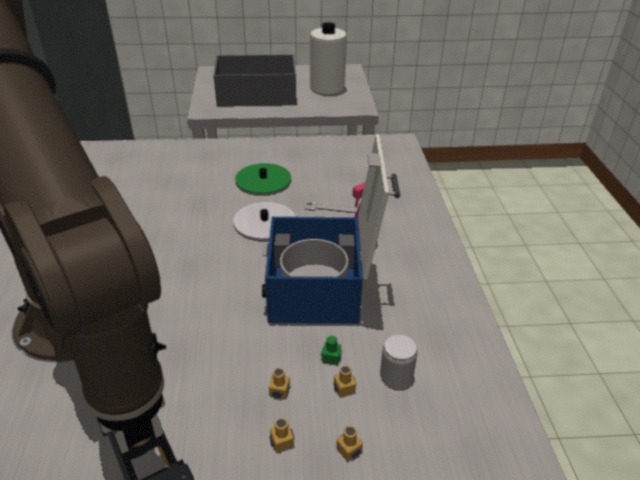

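The top view shows four brass valves at (425,240), (469,242), (425,282) and (461,281), with a green look-alike at (399,245). The tub is at (330,251), the white cover at (238,289) with the green cover to its left, and the lid stands open on the far side. The side view agrees.

```bash
python3 - <<'E'
from h import *
d=np.load('top0.npz');P=d['P'];c=d['c']
hsv=cv2.cvtColor(c,cv2.COLOR_RGB2HSV)
Z=P[...,2]
def blobs(m,name,mn=8):
    n,l,s,ce=cv2.connectedComponentsWithStats(m.astype(np.uint8))
    for i in range(1,n):
        if s[i,4]>=mn:
            q=P[l==i];q=q[~np.isnan(q[:,0])]
            zt=np.percentile(q[:,2],95); t=q[q[:,2]>zt-.008]
            rect=cv2.minAreaRect(q[q[:,2]>.005][:,:2].astype(np.float32)) if (q[:,2]>.005).sum()>4 else None
            print(name,ce[i].round(),s[i,4],'mean',q.mean(0).round(3),'zt',zt.round(3),'topmean',t.mean(0).round(3),rect)
H,S,V=hsv[...,0],hsv[...,1],hsv[...,2]
reg=np.zeros_like(Z,bool);reg[135:320,100:600]=1
blobs(reg&(H>12)&(H<30)&(S>110)&(V>70),'brass')
blobs(reg&(H>40)&(H<85)&(S>100),'green')
blobs(reg&(H>100)&(H<130)&(S>100),'blue',50)
blobs(reg&((H>160)|(H<5))&(S>100),'pink',50)
# cover white
w=reg&(S<40)&(V>150);blobs(w,'white',80)
# case top edge: z ~ .137
m=reg&(abs(Z-.137)<.008)&(H>100)&(H<130)&(S>80)
q=P[m][:,:2].astype(np.float32);print('case',cv2.minAreaRect(q),m.sum())
m=np.zeros_like(reg);m[215:285,300:362]=1;m&=(abs(Z-.096)<.006)
q=P[m];print('rim',m.sum(),cv2.minEnclosingCircle(q[:,:2].astype(np.float32)))
m=np.zeros_like(reg);m[280:298,228:248]=1;m&=(Z>.022)
print('knob',m.sum(),P[m].mean(0),P[m].min(0),P[m].max(0))
m=np.zeros_like(reg);m[165:220,285:390]=1;m&=(Z>.14)
q=P[m];print('lid',q.min(0),q.max(0)); 
for z0 in np.arange(.14,.4,.03):
    t=q[abs(q[:,2]-z0)<.015]
    if len(t): print(z0.round(2),len(t),t.min(0).round(3),t.max(0).round(3))
E
```

```text
brass [424. 240.] 104 mean [ 0.583 -0.238  0.038] zt 0.06 topmean [ 0.585 -0.239  0.058] ((0.5853040814399719, -0.24133619666099548), (0.03562763333320618, 0.033662136644124985), 18.266944885253906)
brass [468. 242.] 104 mean [ 0.577 -0.376  0.037] zt 0.06 topmean [ 0.576 -0.378  0.057] ((0.5782069563865662, -0.3812163174152374), (0.033425938338041306, 0.033667873591184616), 27.408588409423828)
brass [283. 241.] 74 mean [0.574 0.198 0.059] zt 0.065 topmean [0.575 0.198 0.06 ] ((0.5753600597381592, 0.19738692045211792), (0.01576586253941059, 0.04019341990351677), 0.347461998462677)
brass [461. 281.] 114 mean [ 0.456 -0.351  0.035] zt 0.06 topmean [ 0.454 -0.354  0.058] ((0.45696181058883667, -0.3574930429458618), (0.03549547120928764, 0.0361124649643898), 16.04574203491211)
brass [424. 281.] 105 mean [ 0.454 -0.235  0.039] zt 0.06 topmean [ 0.454 -0.237  0.058] ((0.4544166326522827, -0.23905910551548004), (0.0354013666510582, 0.033685263246297836), 74.87299346923828)
green [399. 245.] 119 mean [ 0.564 -0.158  0.042] zt 0.062 topmean [ 0.566 -0.162  0.06 ] ((0.5655807256698608, -0.1603
[... 1758 characters left out ...]
2, 0.05539384484291077), 0.1371421068906784)
knob 52 [0.42711153 0.34202314 0.03871511] [0.41727556 0.330444   0.02220424] [0.44795409 0.35853674 0.046628  ]
lid [ 0.63220102 -0.072557    0.14005315] [0.72443732 0.16485003 0.36951275]
0.14 169 [ 0.632 -0.068  0.14 ] [0.661 0.165 0.155]
0.17 258 [ 0.642 -0.069  0.155] [0.664 0.164 0.185]
0.2 263 [ 0.647 -0.068  0.185] [0.669 0.165 0.215]
0.23 303 [ 0.65  -0.07   0.215] [0.672 0.163 0.245]
0.26 302 [ 0.654 -0.071  0.245] [0.676 0.164 0.275]
0.29 390 [ 0.657 -0.07   0.275] [0.724 0.164 0.305]
0.32 377 [ 0.663 -0.071  0.305] [0.723 0.163 0.335]
0.35 732 [ 0.652 -0.073  0.335] [0.695 0.163 0.365]
0.38 68 [ 0.652 -0.064  0.365] [0.686 0.089 0.37 ]
```

>>> {"api": "arm_command", "payload": {
  "targets": [
    [[0,0,0,0,0,0.136],[0,0,0,0,0,0.136],[0,0,0,0,0,0.136],[0,0,0,0,0,0.136],[0.032,-0.043,0.009,0,0,0],[0.032,-0.043,0.009,0,0,0],[0.032,-0.043,0.009,0,0,0],[0.032,-0.043,0.009,0,0,0],[0.031,-0.043,0.009,0,0,0],[0,0,0,0,0,0]]
  ],
  "jaw": 0.05,
  "newtons": 35
}}

```text
clock: 1.35
position: [0.4602, -0.35, 0.1996]
ee_rot: [-3.137, 0.105, 0.0]
force: [-1.4, -0.6, 0.5]
width: 0.549
gripper_force: 0.0
```

```bash
cat >> h.py <<'E'
def look(fn=None,names=('top','wrist')):
    for n in names:
        im,T=grab(n,fn and n+fn);P=cloud(im,T);c=im['pixels'];hsv=cv2.cvtColor(c,cv2.COLOR_RGB2HSV)
        H,S,V=[hsv[...,i] for i in range(3)]
        m=((H>12)&(H<30)&(S>110)&(V>70)).astype(np.uint8)
        k,l,s,ce=cv2.connectedComponentsWithStats(m)
        for i in range(1,k):
            if s[i,4]>=25:
                q=P[l==i];q=q[~np.isnan(q[:,0])]
                if len(q)<20: continue
                q=q[q[:,2]>.004]
                if len(q)<20: continue
                zt=np.percentile(q[:,2],95);t=q[q[:,2]>zt-.006]
                print(n,ce[i].round(),s[i,4],'zt',zt.round(3),'top',((t.min(0)+t.max(0))/2).round(4),'ext',np.ptp(t[:,:2],axis=0).round(3))
def to(p,yaw=-.075):
    s=arm.observe();r=R.from_rotvec(s['ee_rot']).as_matrix()
    want=np.column_stack([[np.cos(yaw),np.sin(yaw),0],[np.sin(yaw),-np.cos(yaw),0],[0,0,-1]])
    print('pos',s['position'].round(4),'F',s['force'].round(1),'w',round(s['width']*.0918,4),'t',round(s['clock'],1))
    print('tool shift',(r.T@(np.array(p)-s['position'])).round(4),'turn',R.from_matrix(r.T@want).as_rotvec().round(4))
E
python3 - <<'E'
from h import *
to([.456,-.355,.065]);look('1.png')
E
```

```text
pos [ 0.4602 -0.35    0.1996] F [-1.4 -0.6  0.5] w 0.0504 t 1.4
tool shift [-0.0038  0.0057  0.1346] turn [-0.0032  0.0004  0.0079]
top [424. 240.] 104 zt 0.061 top [ 0.5862 -0.2411  0.0601] ext [0.019 0.019]
top [468. 242.] 107 zt 0.06 top [ 0.5784 -0.382   0.0606] ext [0.019 0.018]
top [283. 241.] 75 zt 0.065 top [0.5763 0.1972 0.0653] ext [0.012 0.04 ]
top [424. 281.] 109 zt 0.06 top [ 0.4535 -0.239   0.0594] ext [0.021 0.022]
wrist [349.  53.] 1896 zt 0.059 top [ 0.5784 -0.3835  0.0572] ext [0.023 0.023]
wrist [157.  56.] 2173 zt 0.058 top [ 0.5852 -0.2447  0.0565] ext [0.023 0.023]
wrist [325. 215.] 1569 zt 0.058 top [ 0.4568 -0.3583  0.0566] ext [0.023 0.023]
wrist [196. 246.] 198 zt 0.031 top [ 0.4435 -0.2492  0.0299] ext [0.016 0.015]
wrist [178. 253.] 28 zt 0.059 top [ 0.4475 -0.2461  0.0584] ext [0.006 0.009]
wrist [196. 364.] 752 zt 0.268 top [ 0.4883 -0.3284  0.2658] ext [0.014 0.002]
wrist [442. 361.] 798 zt 0.268 top [ 0.4846 -0.3817  0.2658] ext [0.015 0.002]
wrist [424. 420.] 5545 zt 0.276 top [ 0.4795 -0.37    0.2733] ext [0.008 0.08 ]
```

>>> {"api": "arm_command", "payload": {
  "targets": [
    [[-0.003,0.0075,0.033,0,0,0.008],[0,0,0.035,0,0,0],[0,0,0.035,0,0,0],[0,0,0.03,0,0,0],[0,0,0,0,0,0]]
  ]
}}

```text
clock: 2.08
position: [0.4509, -0.3631, 0.066]
ee_rot: [-3.137, 0.135, 0.007]
force: [0.2, 0.5, 0.2]
width: 0.548
gripper_force: 0.0
```

>>> {"api": "arm_command", "payload": {
  "targets": [
    [[0,0,0,0,0,0],[0,0,0,0,0,0],[0,0,0,0,0,0],[0,0,0,0,0,0],[0,0,-0.03,0,0,0],[0,0,-0.05,0,0,0],[0,0,-0.05,0,0,0],[0,0,0,0,0,0]]
  ],
  "jaw": 0.01
}}

```text
clock: 3.08
position: [0.4553, -0.364, 0.2018]
ee_rot: [3.135, -0.131, 0.01]
force: [0.6, -0.6, -3.9]
width: 0.246
gripper_force: 34.8
```

```bash
python3 - <<'E'
from h import *
a=.075;t=np.array([.5445,.0565])
for sx in(1,-1):
  for sy in(1,-1):
    print(sx,sy,(t+.025*sx*np.array([np.cos(a),-np.sin(a)])+.025*sy*np.array([np.sin(a),np.cos(a)])).round(4))
to([.5676,.0796,.22])
E
```

```text
1 1 [0.5713 0.0796]
1 -1 [0.5676 0.0297]
-1 1 [0.5214 0.0833]
-1 -1 [0.5177 0.0334]
pos [ 0.4553 -0.364   0.2018] F [ 0.6 -0.6 -3.9] w 0.0226 t 3.1
tool shift [ 0.0751 -0.4513 -0.0195] turn [ 0.004  -0.0065 -0.0085]
```

>>> {"api": "arm_command", "payload": {
  "targets": [
    [[0,0,-0.045,0,0,0],[0.008,-0.05,0,0,0,0],[0.008,-0.05,0,0,0,0],[0.008,-0.05,0,0,0,0],[0.008,-0.05,0,0,0,0],[0.008,-0.05,0,0,0,0],[0.008,-0.05,0,0,0,0],[0.008,-0.05,0,0,0,0],[0.008,-0.05,0,0,0,0],[0.01,-0.05,0,0,0,0]]
  ]
}}

```text
clock: 4.32
position: [0.5641, 0.0811, 0.2413]
ee_rot: [3.138, -0.131, -0.003]
force: [0.6, -1.0, -2.0]
width: 0.247
gripper_force: 34.8
```

>>> {"api": "arm_command", "payload": {
  "targets": [
    [[0,0,0,0,0,0],[0,0,0,0,0,0],[0,0,0,0,0,0]]
  ]
}}

```text
clock: 4.7
position: [0.5643, 0.0782, 0.2421]
ee_rot: [3.138, -0.134, -0.002]
force: [0.6, -0.3, -2.5]
width: 0.248
gripper_force: 34.8
```

```bash
python3 - <<'E'
from h import *
to([.5663,.0796,.095])
E
```

```text
pos [0.5643 0.0782 0.2421] F [ 0.6 -0.3 -2.5] w 0.0228 t 4.7
tool shift [ 0.002  -0.0017  0.1471] turn [ 0.0011  0.001  -0.0103]
```

>>> {"api": "arm_command", "payload": {
  "targets": [
    [[0.002,-0.002,0.04,0,0,-0.01],[0,0,0.04,0,0,0],[0,0,0.04,0,0,0],[0,0,0.0265,0,0,0],[0,0,0,0,0,0],[0,0,0,0,0,0],[0,0,0,0,0,0]]
  ]
}}

```text
clock: 5.58
position: [0.5679, 0.0817, 0.0977]
ee_rot: [-3.139, 0.116, -0.004]
force: [-0.9, -0.5, -2.3]
width: 0.246
gripper_force: 34.8
```

>>> {"api": "arm_command", "payload": {
  "targets": [
    [[0,0,0,0,0,0],[0,0,0,0,0,0],[0,0,0,0,0,0],[0,0,-0.05,0,0,0],[0,0,-0.05,0,0,0],[0,0,-0.035,0,0,0],[0,0,0,0,0,0],[0,0,0,0,0,0]]
  ],
  "jaw": 0.036
}}

```text
clock: 6.58
position: [0.5665, 0.0816, 0.2307]
ee_rot: [3.139, -0.115, -0.001]
force: [-0.5, 1.0, -1.3]
width: 0.396
gripper_force: 0.0
```

```bash
python3 - <<'E'
from h import *
to([.454,-.240,.2]); look('2.png')
E
```

```text
pos [0.5665 0.0816 0.2307] F [-0.5  1.  -1.3] w 0.0364 t 6.6
tool shift [-0.0887  0.329   0.0309] turn [0.0003 0.0005 0.0018]
top [424. 240.] 106 zt 0.06 top [ 0.5852 -0.2414  0.0587] ext [0.022 0.02 ]
top [468. 242.] 104 zt 0.06 top [ 0.5784 -0.3823  0.0588] ext [0.019 0.018]
top [280. 240.] 37 zt 0.065 top [0.5762 0.2081 0.0625] ext [0.012 0.019]
top [424. 281.] 104 zt 0.06 top [ 0.4535 -0.2386  0.0594] ext [0.021 0.022]
wrist [315. 206.] 1435 zt 0.078 top [0.5705 0.0848 0.0762] ext [0.022 0.023]
wrist [632. 299.] 34 zt 0.01 top [ 0.4471 -0.2198  0.0073] ext [0.007 0.002]
wrist [410. 360.] 676 zt 0.298 top [0.5931 0.0597 0.2959] ext [0.014 0.002]
wrist [228. 361.] 679 zt 0.298 top [0.596  0.0993 0.2957] ext [0.015 0.002]
wrist [384. 420.] 5619 zt 0.306 top [0.5881 0.0723 0.3036] ext [0.008 0.081]
```

View pics/wrist2.png

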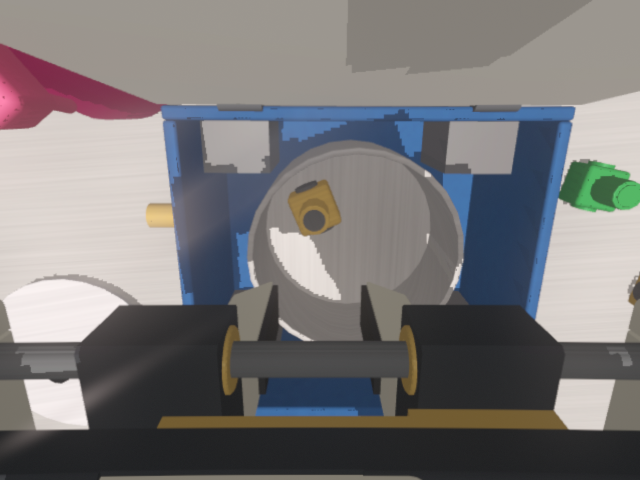

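The wrist view shows the first valve upright in the tub at pixel (315,206), top at z=0.078 as expected. Next is valve D.

>>> {"api": "arm_command", "payload": {
  "targets": [
    [[-0.0127,0.047,0.004,0,0,0],[-0.0127,0.047,0.004,0,0,0],[-0.0127,0.047,0.004,0,0,0],[-0.0127,0.047,0.004,0,0,0],[-0.0127,0.047,0.004,0,0,0],[-0.0127,0.047,0.004,0,0,0],[-0.0127,0.047,0.004,0,0,0],[0,0,0,0,0,0],[0,0,0,0,0,0],[0,0,0,0,0,0]]
  ],
  "jaw": 0.05
}}

```text
clock: 7.92
position: [0.4547, -0.2384, 0.2029]
ee_rot: [-3.139, 0.111, 0.0]
force: [0.5, 0.5, 0.4]
width: 0.547
gripper_force: 0.0
```

```bash
python3 - <<'E'
from h import *
to([.454,-.240,.066]); look(None,('wrist',))
E
```

```text
pos [ 0.4547 -0.2384  0.2029] F [0.5 0.5 0.4] w 0.0502 t 7.9
tool shift [-0.0005  0.0017  0.1369] turn [-0.0007  0.0003  0.004 ]
wrist [507.  34.] 2760 zt 0.059 top [ 0.578  -0.3828  0.0566] ext [0.023 0.024]
wrist [314.  41.] 1900 zt 0.059 top [ 0.5855 -0.2438  0.0569] ext [0.023 0.024]
wrist [322. 212.] 1628 zt 0.058 top [ 0.4546 -0.241   0.0565] ext [0.023 0.023]
wrist [442. 361.] 801 zt 0.271 top [ 0.4809 -0.2671  0.269 ] ext [0.014 0.002]
wrist [196. 365.] 710 zt 0.271 top [ 0.4848 -0.2138  0.2686] ext [0.014 0.002]
wrist [423. 420.] 5565 zt 0.279 top [ 0.4761 -0.2553  0.2762] ext [0.009 0.08 ]
```

>>> {"api": "arm_command", "payload": {
  "targets": [
    [[0,0.001,0.04,0,0,0.004],[0,0,0.04,0,0,0],[0,0,0.04,0,0,0],[0,0,0.016,0,0,0],[0,0,0,0,0,0],[0,0,0,0,0,0]]
  ]
}}

```text
clock: 8.72
position: [0.4551, -0.2411, 0.0685]
ee_rot: [3.139, -0.121, 0.003]
force: [-0.2, -0.0, 0.9]
width: 0.542
gripper_force: 0.0
```

>>> {"api": "arm_command", "payload": {
  "targets": [
    [[0,0,0,0,0,0],[0,0,0,0,0,0],[0,0,0,0,0,0],[0,0,0,0,0,0],[0,0,-0.04,0,0,0],[0,0,-0.05,0,0,0],[0,0,-0.05,0,0,0],[0,0,-0.04,0,0,0]]
  ],
  "jaw": 0.01
}}

```text
clock: 9.72
position: [0.4538, -0.2409, 0.249]
ee_rot: [3.139, -0.122, 0.001]
force: [0.1, -0.4, -3.0]
width: 0.246
gripper_force: 35.0
```

>>> {"api": "arm_command", "payload": {
  "targets": [
    [[0.0132,-0.0395,0,0,0,0],[0.0132,-0.0395,0,0,0,0],[0.0132,-0.0395,0,0,0,0],[0.0132,-0.0395,0,0,0,0],[0.0132,-0.0395,0,0,0,0],[0.0132,-0.0395,0,0,0,0],[0.0132,-0.0395,0,0,0,0],[0,0,0,0,0,0],[0,0,0,0,0,0],[0,0,0,0,0,0]]
  ]
}}

```text
clock: 10.98
position: [0.5671, 0.0262, 0.247]
ee_rot: [3.138, -0.124, -0.001]
force: [-0.7, 0.6, -2.5]
width: 0.242
gripper_force: 35.0
```

```bash
python3 - <<'E'
from h import *
to([.5676,.0297,.095])
E
```

```text
pos [0.5671 0.0262 0.247 ] F [-0.7  0.6 -2.5] w 0.0222 t 11.0
tool shift [ 0.0003 -0.0036  0.152 ] turn [ 0.0008  0.0006 -0.0041]
```

>>> {"api": "arm_command", "payload": {
  "targets": [
    [[0,-0.002,0.04,0,0,-0.004],[0,0,0.04,0,0,0],[0,0,0.04,0,0,0],[0,0,0.031,0,0,0],[0,0,0,0,0,0],[0,0,0,0,0,0],[0,0,0,0,0,0]]
  ]
}}

```text
clock: 11.85
position: [0.5688, 0.0295, 0.0979]
ee_rot: [-3.139, 0.116, -0.004]
force: [0.6, 0.1, -2.3]
width: 0.244
gripper_force: 35.0
```

>>> {"api": "arm_command", "payload": {
  "targets": [
    [[0,0,0,0,0,0],[0,0,0,0,0,0],[0,0,0,0,0,0],[0,0,-0.05,0,0,0],[0,0,-0.05,0,0,0],[0,0,-0.035,0,0,0],[0,0,0,0,0,0],[0,0,0,0,0,0]]
  ],
  "jaw": 0.036
}}

```text
clock: 12.85
position: [0.5673, 0.0296, 0.2308]
ee_rot: [3.139, -0.115, -0.001]
force: [-0.2, -1.3, 0.3]
width: 0.392
gripper_force: 0.0
```

```bash
python3 - <<'E'
from h import *
to([.5853,-.242,.2]); look('3.png')
E
```

```text
pos [0.5673 0.0296 0.2308] F [-0.2 -1.3  0.3] w 0.036 t 12.8
tool shift [0.0379 0.2695 0.0308] turn [0.0002 0.0005 0.0017]
top [424. 240.] 107 zt 0.062 top [ 0.585  -0.241   0.0605] ext [0.022 0.019]
top [468. 242.] 104 zt 0.061 top [ 0.5782 -0.3811  0.0602] ext [0.019 0.021]
top [283. 241.] 74 zt 0.064 top [0.5749 0.1972 0.0624] ext [0.015 0.04 ]
wrist [621. 166.] 1559 zt 0.035 top [ 0.5838 -0.2325  0.0356] ext [0.036 0.021]
wrist [319. 207.] 1536 zt 0.079 top [0.5696 0.0294 0.0763] ext [0.022 0.023]
wrist [266. 221.] 541 zt 0.078 top [0.5692 0.0839 0.0768] ext [0.02  0.022]
wrist [410. 360.] 677 zt 0.298 top [0.5941 0.0078 0.2959] ext [0.014 0.002]
wrist [228. 361.] 676 zt 0.298 top [0.5966 0.0473 0.2958] ext [0.014 0.002]
wrist [384. 420.] 5689 zt 0.306 top [0.589  0.0206 0.3036] ext [0.008 0.082]
```

Both valves are upright in the tub. Next is A.

>>> {"api": "arm_command", "payload": {
  "targets": [
    [[0.0063,0.045,0.005,0,0,0],[0.0063,0.045,0.005,0,0,0],[0.0063,0.045,0.005,0,0,0],[0.0063,0.045,0.005,0,0,0],[0.0063,0.045,0.005,0,0,0],[0.0063,0.0445,0.005,0,0,0],[0,0,0,0,0,0],[0,0,0,0,0,0],[0,0,0,0,0,0]]
  ],
  "jaw": 0.05
}}

```text
clock: 14.08
position: [0.5858, -0.2402, 0.2009]
ee_rot: [-3.139, 0.112, 0.001]
force: [-0.5, 0.1, 0.7]
width: 0.544
gripper_force: 0.0
```

```bash
python3 - <<'E'
from h import *
to([.5855,-.242,.066]); look(None,('wrist',))
E
```

```text
pos [ 0.5858 -0.2402  0.2009] F [-0.5  0.1  0.7] w 0.0499 t 14.1
tool shift [-1.000e-04  1.900e-03  1.349e-01] turn [-0.0009  0.0005  0.0038]
wrist [493. 211.] 1956 zt 0.058 top [ 0.5792 -0.383   0.0563] ext [0.022 0.023]
wrist [323. 213.] 1529 zt 0.058 top [ 0.5863 -0.2439  0.0562] ext [0.022 0.023]
wrist [442. 361.] 801 zt 0.269 top [ 0.6121 -0.2689  0.2666] ext [0.015 0.002]
wrist [196. 364.] 735 zt 0.269 top [ 0.616  -0.2156  0.2667] ext [0.015 0.002]
wrist [423. 420.] 5549 zt 0.277 top [ 0.6073 -0.257   0.2743] ext [0.008 0.08 ]
```

>>> {"api": "arm_command", "payload": {
  "targets": [
    [[0,0.002,0.04,0,0,0.004],[0,0,0.04,0,0,0],[0,0,0.04,0,0,0],[0,0,0.014,0,0,0],[0,0,0,0,0,0],[0,0,0,0,0,0]]
  ]
}}

```text
clock: 14.88
position: [0.5867, -0.2441, 0.069]
ee_rot: [3.139, -0.121, 0.004]
force: [-0.2, 0.3, 0.1]
width: 0.545
gripper_force: 0.0
```

>>> {"api": "arm_command", "payload": {
  "targets": [
    [[0,0,0,0,0,0],[0,0,0,0,0,0],[0,0,0,0,0,0],[0,0,0,0,0,0],[0,0,-0.04,0,0,0],[0,0,-0.05,0,0,0],[0,0,-0.05,0,0,0],[0,0,-0.04,0,0,0]]
  ],
  "jaw": 0.01
}}

```text
clock: 15.88
position: [0.5853, -0.244, 0.249]
ee_rot: [3.139, -0.122, 0.001]
force: [0.6, -0.4, -2.5]
width: 0.247
gripper_force: 35.0
```

>>> {"api": "arm_command", "payload": {
  "targets": [
    [[-0.0111,-0.04,0,0,0,0],[-0.0111,-0.04,0,0,0,0],[-0.0111,-0.04,0,0,0,0],[-0.0111,-0.04,0,0,0,0],[-0.0111,-0.04,0,0,0,0],[-0.0111,-0.04,0,0,0,0],[-0.0111,-0.04,0,0,0,0],[-0.0111,-0.04,0,0,0,0],[0,0,0,0,0,0],[0,0,0,0,0,0]]
  ]
}}

```text
clock: 17.12
position: [0.5214, 0.0814, 0.2469]
ee_rot: [3.138, -0.121, -0.001]
force: [-0.2, 0.2, -3.2]
width: 0.248
gripper_force: 35.0
```

```bash
python3 - <<'E'
from h import *
to([.5214,.0833,.095])
E
```

```text
pos [0.5214 0.0814 0.2469] F [-0.2  0.2 -3.2] w 0.0228 t 17.1
tool shift [-1.000e-04 -2.000e-03  1.519e-01] turn [ 0.0008  0.0006 -0.0023]
```

>>> {"api": "arm_command", "payload": {
  "targets": [
    [[0,-0.001,0.04,0,0,-0.002],[0,0,0.04,0,0,0],[0,0,0.04,0,0,0],[0,0,0.031,0,0,0],[0,0,0,0,0,0],[0,0,0,0,0,0],[0,0,0,0,0,0]]
  ]
}}

```text
clock: 18.0
position: [0.5229, 0.0829, 0.0977]
ee_rot: [-3.139, 0.119, -0.004]
force: [1.1, -0.5, -1.8]
width: 0.249
gripper_force: 35.0
```

>>> {"api": "arm_command", "payload": {
  "targets": [
    [[0,0,0,0,0,0],[0,0,0,0,0,0],[0,0,0,0,0,0],[0,0,-0.05,0,0,0],[0,0,-0.05,0,0,0],[0,0,-0.035,0,0,0],[0,0,0,0,0,0],[0,0,0,0,0,0]]
  ],
  "jaw": 0.036
}}

```text
clock: 19.0
position: [0.5213, 0.0829, 0.2306]
ee_rot: [3.139, -0.118, -0.001]
force: [0.0, 1.1, -0.1]
width: 0.394
gripper_force: 0.0
```

```bash
python3 - <<'E'
from h import *
to([.5785,-.382,.2]); look('4.png')
E
```

```text
pos [0.5213 0.0829 0.2306] F [ 0.   1.1 -0.1] w 0.0361 t 19.0
tool shift [0.092  0.4592 0.0307] turn [ 0.0003  0.0007 -0.0002]
top [468. 242.] 105 zt 0.059 top [ 0.5774 -0.382   0.0593] ext [0.022 0.019]
top [280. 240.] 42 zt 0.063 top [0.5642 0.1965 0.1886] ext [0.037 0.042]
wrist [379. 150.] 1507 zt 0.079 top [0.5683 0.0296 0.0766] ext [0.023 0.023]
wrist [307. 137.] 258 zt 0.051 top [0.5836 0.0884 0.0499] ext [0.014 0.031]
wrist [149. 160.] 569 zt 0.06 top [0.5762 0.2091 0.058 ] ext [0.018 0.02 ]
wrist [320. 168.] 496 zt 0.079 top [0.5658 0.0836 0.0776] ext [0.015 0.021]
wrist [318. 208.] 1478 zt 0.078 top [0.5229 0.0826 0.0763] ext [0.022 0.023]
wrist [228. 360.] 678 zt 0.298 top [0.551  0.1005 0.2957] ext [0.014 0.002]
wrist [410. 360.] 671 zt 0.298 top [0.5476 0.0609 0.2959] ext [0.014 0.002]
wrist [385. 420.] 5543 zt 0.306 top [0.5428 0.0729 0.3033] ext [0.008 0.08 ]
```

>>> {"api": "arm_command", "payload": {
  "targets": [
    [[0.0102,0.051,0.0034,0,0,0],[0.0102,0.051,0.0034,0,0,0],[0.0102,0.051,0.0034,0,0,0],[0.0102,0.051,0.0034,0,0,0],[0.0102,0.051,0.0034,0,0,0],[0.0102,0.051,0.0034,0,0,0],[0.0102,0.051,0.0034,0,0,0],[0.0102,0.051,0.0034,0,0,0],[0.0102,0.051,0.0034,0,0,0],[0,0,0,0,0,0]]
  ],
  "jaw": 0.05
}}

```text
clock: 20.35
position: [0.5762, -0.387, 0.198]
ee_rot: [3.137, -0.129, -0.006]
force: [0.6, 0.8, -0.5]
width: 0.544
gripper_force: 0.0
```

>>> {"api": "arm_command", "payload": {
  "targets": [
    [[0,0,0,0,0,0],[0,0,0,0,0,0],[0,0,0,0,0,0]]
  ]
}}

```text
clock: 20.72
position: [0.5792, -0.3802, 0.2008]
ee_rot: [-3.139, 0.115, -0.0]
force: [-0.2, 0.4, 1.2]
width: 0.544
gripper_force: 0.0
```

```bash
python3 - <<'E'
from h import *
to([.5785,-.382,.066]); look(None,('wrist',))
E
```

```text
pos [ 0.5792 -0.3802  0.2008] F [-0.2  0.4  1.2] w 0.0499 t 20.7
tool shift [-0.0006  0.0019  0.1348] turn [-0.0004 -0.0002  0.0015]
wrist [322. 213.] 1618 zt 0.058 top [ 0.5789 -0.3837  0.0562] ext [0.023 0.023]
wrist [442. 361.] 796 zt 0.269 top [ 0.6058 -0.409   0.2666] ext [0.015 0.002]
wrist [196. 365.] 714 zt 0.269 top [ 0.6093 -0.3557  0.2666] ext [0.015 0.002]
wrist [423. 420.] 5558 zt 0.276 top [ 0.6003 -0.3971  0.2742] ext [0.008 0.08 ]
```

>>> {"api": "arm_command", "payload": {
  "targets": [
    [[0,0.002,0.04,0,0,0.001],[0,0,0.04,0,0,0],[0,0,0.04,0,0,0],[0,0,0.014,0,0,0],[0,0,0,0,0,0],[0,0,0,0,0,0]]
  ]
}}

```text
clock: 21.52
position: [0.5798, -0.3842, 0.0686]
ee_rot: [3.138, -0.12, 0.004]
force: [-0.3, -0.2, 0.2]
width: 0.546
gripper_force: 0.0
```

>>> {"api": "arm_command", "payload": {
  "targets": [
    [[0,0,0,0,0,0],[0,0,0,0,0,0],[0,0,0,0,0,0],[0,0,0,0,0,0],[0,0,-0.04,0,0,0],[0,0,-0.05,0,0,0],[0,0,-0.05,0,0,0],[0,0,-0.04,0,0,0]]
  ],
  "jaw": 0.01
}}

```text
clock: 22.52
position: [0.5785, -0.3837, 0.2485]
ee_rot: [3.139, -0.12, 0.001]
force: [0.4, -0.0, -2.3]
width: 0.247
gripper_force: 35.0
```

>>> {"api": "arm_command", "payload": {
  "targets": [
    [[-0.01,-0.0455,0,0,0,0],[-0.01,-0.0455,0,0,0,0],[-0.01,-0.0455,0,0,0,0],[-0.01,-0.0455,0,0,0,0],[-0.01,-0.0455,0,0,0,0],[-0.01,-0.0455,0,0,0,0],[-0.011,-0.0455,0,0,0,0],[-0.011,-0.0455,0,0,0,0],[-0.01,-0.0455,0,0,0,0],[0,0,0,0,0,0]]
  ]
}}

```text
clock: 23.78
position: [0.5171, 0.0362, 0.2465]
ee_rot: [-3.138, 0.109, 0.001]
force: [-0.3, -0.1, -2.5]
width: 0.245
gripper_force: 35.0
```

>>> {"api": "arm_command", "payload": {
  "targets": [
    [[0,0,0,0,0,0],[0,0,0,0,0,0],[0,0,0,0,0,0]]
  ]
}}

```text
clock: 24.15
position: [0.5182, 0.0306, 0.2465]
ee_rot: [3.139, -0.123, -0.0]
force: [0.8, -0.3, -2.7]
width: 0.252
gripper_force: 35.0
```

```bash
python3 - <<'E'
from h import *
to([.5177,.0334,.095])
E
```

```text
pos [0.5182 0.0306 0.2465] F [ 0.8 -0.3 -2.7] w 0.0231 t 24.1
tool shift [-0.0007 -0.0028  0.1515] turn [ 0.0003  0.0002 -0.0031]
```

>>> {"api": "arm_command", "payload": {
  "targets": [
    [[0,-0.002,0.04,0,0,-0.003],[0,0,0.04,0,0,0],[0,0,0.04,0,0,0],[0,0,0.031,0,0,0],[0,0,0,0,0,0],[0,0,0,0,0,0],[0,0,0,0,0,0]]
  ]
}}

```text
clock: 25.02
position: [0.5193, 0.0337, 0.0971]
ee_rot: [-3.139, 0.116, -0.004]
force: [-0.7, -0.2, -2.5]
width: 0.249
gripper_force: 35.0
```

>>> {"api": "arm_command", "payload": {
  "targets": [
    [[0,0,0,0,0,0],[0,0,0,0,0,0],[0,0,0,0,0,0],[0,0,-0.05,0,0,0],[0,0,-0.05,0,0,0],[-0.02,0,-0.035,0,0,0],[-0.03,0,0,0,0,0],[-0.02,0,-0.03,0,0,0],[0,0,0,0,0,0],[0,0,0,0,0,0]]
  ],
  "jaw": 0.036
}}

```text
clock: 26.28
position: [0.4487, 0.0387, 0.2605]
ee_rot: [3.139, -0.115, 0.001]
force: [-0.6, 0.1, 0.1]
width: 0.392
gripper_force: 0.0
```

```bash
python3 - <<'E'
from h import *
to([.427,.342,.25]); look('5.png')
im,T=grab('wrist');P=cloud(im,T);np.save('w5.npy',P);Z=P[...,2]
m=np.zeros(Z.shape,bool);m[:300]=1
m&=(abs(Z-.096)<.004)&(np.hypot(P[...,0]-.5445,P[...,1]-.0565)<.086)&(np.hypot(P[...,0]-.5445,P[...,1]-.0565)>.068)
q=P[m];A=np.c_[2*q[:,:2],np.ones(len(q))];x=np.linalg.lstsq(A,(q[:,:2]**2).sum(1),rcond=None)[0]
print('rim',len(q),x[:2],np.sqrt(x[2]+x[0]**2+x[1]**2),q.mean(0))
E
```

```text
pos [0.4487 0.0387 0.2605] F [-0.6  0.1  0.1] w 0.036 t 26.3
tool shift [-0.0439 -0.3009  0.0104] turn [ 0.0001 -0.0005  0.0016]
top [321. 243.] 104 zt 0.08 top [0.5711 0.0848 0.0799] ext [0.022 0.021]
top [283. 241.] 74 zt 0.063 top [0.575  0.1973 0.0616] ext [0.015 0.04 ]
top [338. 244.] 104 zt 0.081 top [0.5685 0.0292 0.0797] ext [0.022 0.018]
top [321. 255.] 52 zt 0.62 top [0.4875 0.0828 0.6237] ext [0.004 0.015]
wrist [319.  63.] 1531 zt 0.079 top [0.5685 0.0292 0.0767] ext [0.023 0.023]
wrist [254.  66.] 1517 zt 0.079 top [0.5701 0.0848 0.0766] ext [0.024 0.023]
wrist [82. 67.] 255 zt 0.061 top [0.5766 0.215  0.0583] ext [0.018 0.01 ]
wrist [317. 120.] 951 zt 0.079 top [0.5206 0.0336 0.0781] ext [0.021 0.023]
wrist [262. 124.] 1307 zt 0.079 top [0.5228 0.0831 0.077 ] ext [0.023 0.023]
wrist [228. 361.] 649 zt 0.328 top [0.4783 0.0563 0.3257] ext [0.015 0.002]
wrist [410. 361.] 655 zt 0.328 top [0.4755 0.0168 0.3257] ext [0.014 0.002]
wrist [385. 420.] 5535 zt 0.336 top [0.4704 0.0289 0.3334] ext [0.008 0.08 ]
rim 3775 [0.54380203 0.05643045] 0.07647402729258476 [0.53126597 0.05942552 0.09558196]
```

View pics/wrist5.png

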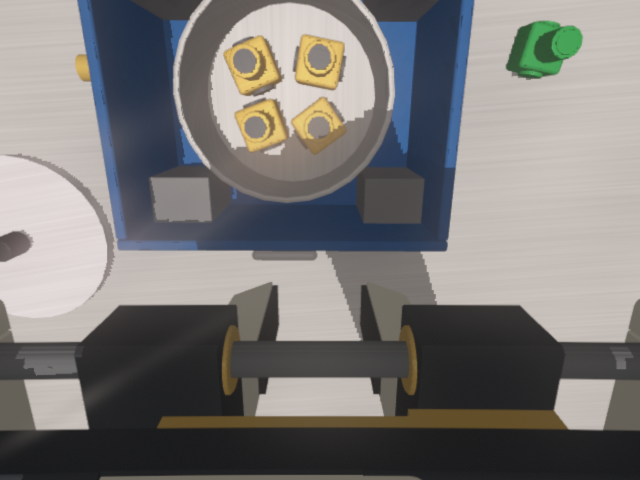

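The wrist view shows all four valves upright inside the tub, with necks at (250,63), (319,60), (257,126) and (318,126). The rim fit agrees with the top view. Next is the white cover.

>>> {"api": "arm_command", "payload": {
  "targets": [
    [[-0.0063,-0.043,0.005,0,0,0],[-0.0063,-0.043,0.005,0,0,0],[-0.0063,-0.043,0.005,0,0,0],[-0.0063,-0.043,0.005,0,0,0],[-0.0063,-0.043,0.01,0,0,0],[-0.0063,-0.043,0.01,0,0,0],[-0.0063,-0.043,0.01,0,0,0],[0,0,0,0,0,0],[0,0,0,0,0,0],[0,0,0,0,0,0]]
  ],
  "jaw": 0.05,
  "newtons": 45
}}

```text
clock: 27.68
position: [0.4271, 0.341, 0.2105]
ee_rot: [3.139, -0.118, 0.0]
force: [-0.5, -0.5, 0.4]
width: 0.543
gripper_force: 0.0
```

```bash
cat >> h.py <<'E'
def knob(c,z0,r=.03):
    im,T=grab('wrist','k.png');P=cloud(im,T)
    m=(abs(P[...,2]-z0)<.006)&(np.hypot(P[...,0]-c[0],P[...,1]-c[1])<r);m[300:]=0
    q=P[m];print('knob',len(q),((q.min(0)+q.max(0))/2).round(4),np.ptp(q,axis=0).round(3));return P
E
python3 - <<'E'
from h import *
to([.427,.342,.036]); P=knob([.427,.342],.041)
m=(abs(P[...,2]-.013)<.005)&(np.hypot(P[...,0]-.427,P[...,1]-.342)<.1);m[300:]=0
q=P[m];print('disc',q.min(0),q.max(0))
E
```

```text
pos [0.4271 0.341  0.2105] F [-0.5 -0.5  0.4] w 0.0499 t 27.7
tool shift [-0.0002 -0.0011  0.1745] turn [ 0.0007 -0.0002 -0.0001]
knob 660 [0.4272 0.3424 0.0393] [0.023 0.023 0.008]
disc [0.34177649 0.25732413 0.01015682] [0.51253645 0.42847691 0.01792309]
```

>>> {"api": "arm_command", "payload": {
  "targets": [
    [[0,-0.001,0.04,0,0,0],[0,0,0.045,0,0,0],[0,0,0.045,0,0,0],[0,0,0.03,0,0,0],[0,0,0.012,0,0,0],[0,0,0,0,0,0],[0,0,0,0,0,0]]
  ]
}}

```text
clock: 28.6
position: [0.4273, 0.3438, 0.0399]
ee_rot: [-3.138, 0.116, -0.002]
force: [0.1, 0.2, 0.1]
width: 0.549
gripper_force: 0.0
```

>>> {"api": "arm_command", "payload": {
  "targets": [
    [[0,0,0,0,0,0],[0,0,0,0,0,0],[0,0,0,0,0,0],[0,0,0,0,0,0],[0,0,-0.03,0,0,0],[0,0,-0.05,0,0,0],[0,0,-0.05,0,0,0],[0,0,-0.05,0,0,0],[0,0,0,0,0,0],[0,0,0,0,0,0]]
  ],
  "jaw": 0.01
}}

```text
clock: 29.85
position: [0.4261, 0.3427, 0.2177]
ee_rot: [3.138, -0.115, -0.001]
force: [-0.0, -0.3, -2.1]
width: 0.25
gripper_force: 45.0
```

```bash
python3 - <<'E'
from h import *
to([.544,.0564,.22])
grab('side','side6.png')
P=knob([.427,.342],.22)
E
```

```text
pos [0.4261 0.3427 0.2177] F [-0.  -0.3 -2.1] w 0.023 t 29.9
tool shift [ 0.1385  0.2769 -0.0021] turn [0.0011 0.0007 0.0016]
knob 115 [0.4375 0.3413 0.2151] [0.005 0.056 0.002]
```

View pics/side6.png

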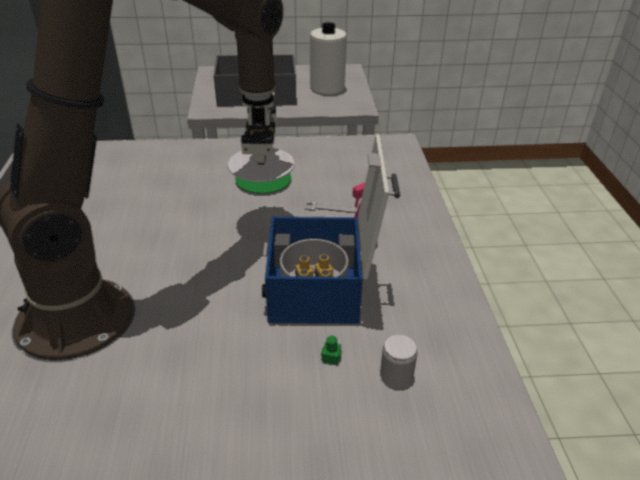

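The side view shows the cover at (262,163), held level in the gripper, and the way to the washer clear.

>>> {"api": "arm_command", "payload": {
  "targets": [
    [[0.0173,0.0346,-0.001,0,0,0],[0.0173,0.0346,0,0,0,0],[0.0173,0.0346,0,0,0,0],[0.0173,0.0346,0,0,0,0],[0.0173,0.0346,0,0,0,0],[0.0173,0.0346,0,0,0,0],[0.0173,0.0346,0,0,0,0],[0.0173,0.0346,0,0,0,0],[0,0,0,0,0,0],[0,0,0,0,0,0]]
  ]
}}

```text
clock: 31.2
position: [0.5435, 0.0575, 0.2184]
ee_rot: [-3.139, 0.115, 0.004]
force: [0.0, 1.4, -2.7]
width: 0.253
gripper_force: 45.0
```

>>> {"api": "arm_command", "payload": {
  "targets": [
    [[0,0,0,0,0,0],[0,0,0,0,0,0],[0,0,0,0,0,0]]
  ]
}}

```text
clock: 31.58
position: [0.5442, 0.0576, 0.2196]
ee_rot: [-3.14, 0.114, -0.0]
force: [-0.2, 0.1, -2.2]
width: 0.252
gripper_force: 45.0
```

```bash
python3 - <<'E'
from h import *
to([.544,.0564,.128])
im,T=grab('wrist','w7.png');P=cloud(im,T)
m=(abs(P[...,2]-.192)<.02)&(np.hypot(P[...,0]-.544,P[...,1]-.0564)<.088);m[300:]=0
q=P[m];n=np.linalg.lstsq(np.c_[q[:,:2]-[.544,.0564],np.ones(len(q))],q[:,2],rcond=None)[0];print(len(q),'tilt',n,q.min(0),q.max(0))
E
```

```text
pos [0.5442 0.0576 0.2196] F [-0.2  0.1 -2.2] w 0.0232 t 31.6
tool shift [-0.0001  0.0012  0.0916] turn [-0.     -0.      0.0027]
60261 tilt [-0.0131145   0.00029558  0.19456449] [ 0.53800447 -0.02841755  0.19098437] [0.62973632 0.14318699 0.21199631]
```

>>> {"api": "arm_command", "payload": {
  "targets": [
    [[0,0.001,0.03,0,0,0],[0,0,0.03,0,0,0],[0,0,0.02,0,0,0],[0,0,0.006,0,0,0],[0,0,0,0,0,0],[0,0,0,0,0,0],[0,0,0,0,0,0]]
  ]
}}

```text
clock: 32.5
position: [0.5447, 0.0562, 0.1344]
ee_rot: [-3.139, 0.115, -0.002]
force: [-1.0, -0.7, -2.0]
width: 0.253
gripper_force: 45.0
```

>>> {"api": "arm_command", "payload": {
  "targets": [
    [[0,0,0.003,0,0,0],[0,0,0.002,0,0,0],[0,0,0,0,0,0],[0,0,0,0,0,0]]
  ]
}}

```text
clock: 33.0
position: [0.5442, 0.056, 0.1286]
ee_rot: [3.139, -0.115, -0.0]
force: [0.0, 0.5, -1.0]
width: 0.252
gripper_force: 45.0
```

Force is easing off, so it's near contact. I'll lower a touch more, then release and check.

>>> {"api": "arm_command", "payload": {
  "targets": [
    [[0,0,0.001,0,0,0],[0,0,0.001,0,0,0],[0,0,0,0,0,0],[0,0,0,0,0,0]]
  ]
}}

```text
clock: 33.5
position: [0.5443, 0.0561, 0.1269]
ee_rot: [3.139, -0.115, 0.0]
force: [-2.3, -0.9, 4.1]
width: 0.248
gripper_force: 45.0
```

>>> {"api": "arm_command", "payload": {
  "targets": [
    [[0,0,0,0,0,0],[0,0,0,0,0,0],[0,0,0,0,0,0],[0,0,0,0,0,0],[0,0,-0.04,0,0,0],[0,0,-0.05,0,0,0],[-0.02,0,-0.02,0,0,0],[0,0,0,0,0,0],[0,0,0,0,0,0],[0,0,0,0,0,0]]
  ],
  "jaw": 0.045
}}

```text
clock: 34.75
position: [0.5242, 0.0573, 0.2355]
ee_rot: [3.139, -0.115, -0.003]
force: [0.1, -0.3, 0.1]
width: 0.493
gripper_force: 0.0
```

```bash
python3 - <<'E'
from h import *
to([.544,.0564,.128])
P=knob([.544,.0564],.129)
m=(abs(P[...,2]-.101)<.006)&(np.hypot(P[...,0]-.544,P[...,1]-.0564)<.1);m[300:]=0
q=P[m];n=np.linalg.lstsq(np.c_[q[:,:2]-[.544,.0564],np.ones(len(q))],q[:,2],rcond=None)[0];print(len(q),'tilt',n,q.min(0),q.max(0))
im,T=grab('top');P=cloud(im,T)
m=(abs(P[...,2]-.101)<.01)&(np.hypot(P[...,0]-.544,P[...,1]-.0564)<.088)
q=P[m];n=np.linalg.lstsq(np.c_[q[:,:2]-[.544,.0564],np.ones(len(q))],q[:,2],rcond=None)[0];print('top',len(q),'tilt',n,q.min(0),q.max(0))
E
```

```text
pos [0.5242 0.0573 0.2355] F [ 0.1 -0.3  0.1] w 0.0452 t 34.8
tool shift [ 0.02   -0.0006  0.1075] turn [0.0005 0.0017 0.0015]
knob 1048 [0.5444 0.0557 0.1272] [0.023 0.023 0.008]
43759 tilt [ 0.00050578 -0.00104325  0.10110048] [ 0.46763672 -0.02984629  0.09500106] [0.64243421 0.14152928 0.10693054]
top 93 tilt [-0.06527508  0.0254774   0.0957177 ] [0.46706576 0.0883124  0.09274814] [0.50818519 0.1299192  0.10677869]
```

View pics/k.png

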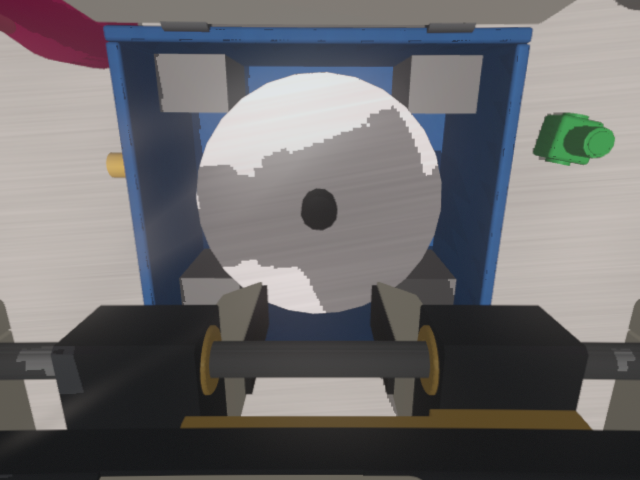

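The view shows the cover seated centrally: knob at (319,209), disc level at z=0.101. Now I'll take closed fingers up and over, behind the upright lid.

>>> {"api": "arm_command", "payload": {
  "targets": [
    [[0,0,-0.055,0,0,0],[0,0,-0.055,0,0,0],[0,0,-0.055,0,0,0],[0,0,-0.055,0,0,0],[0.047,0,0,0,0,0],[0.047,0,0,0,0,0],[0.047,0,0,0,0,0],[0.047,0,0,0,0,0],[0,0,0,0,0,0],[0,0,0,0,0,0]]
  ],
  "jaw": 0.0,
  "newtons": 20
}}

```text
clock: 36.1
position: [0.7118, 0.044, 0.4557]
ee_rot: [3.139, -0.115, -0.002]
force: [-1.4, 1.3, 1.2]
width: 0.003
gripper_force: 0.0
```

```bash
cat >> h.py <<'E'
def loc():
    s=arm.observe();d=s['position']-np.array([.6487,.0485,.137]);a=-.075
    print('u,v,z',np.round([d[0]*np.cos(a)+d[1]*np.sin(a),-d[0]*np.sin(a)+d[1]*np.cos(a),s['position'][2]],4),'tip z',round(s['position'][2]-.019,4),'F',s['force'].round(1),'t',round(s['clock'],1))
def lid():
    im,T=grab('top');P=cloud(im,T)-np.array([.6487,.0485,.137]);a=-.075
    U=P[...,0]*np.cos(a)+P[...,1]*np.sin(a);V=-P[...,0]*np.sin(a)+P[...,1]*np.cos(a);W=P[...,2]
    rgb=im['pixels'].astype(int)
    m=(W>.004)&(W<.26)&(abs(V)<.115)&(abs(V)>.06)&(U<.08)&(U>-.24)&(rgb.min(2)>110)
    q=np.c_[U[m],W[m]]
    th=np.arctan2(q[:,1],-q[:,0]);print('lid',m.sum(),'theta pct',np.percentile(th,[10,50,90]).round(3),'far',np.hypot(*q.T).max().round(3) if len(q) else None)
    f=q[np.hypot(*q.T)>.19]
    if len(f):print('edge u,w',f.min(0).round(3),f.max(0).round(3))
E
python3 - <<'E'
from h import *
loc();lid();to([.544,.0564,.128])
E
```

```text
u,v,z [6.330e-02 2.000e-04 4.557e-01] tip z 0.4367 F [-1.4  1.3  1.2] t 36.1
lid 103 theta pct [1.701 1.718 1.738] far 0.231
edge u,w [0.028 0.213] [0.039 0.228]
pos [0.7114 0.044  0.4568] F [-0.5  0.   0.3] w 0.0006 t 36.1
tool shift [-1.678e-01 -1.000e-04  3.288e-01] turn [-0.0001  0.0001  0.002 ]
```

>>> {"api": "arm_command", "payload": {
  "targets": [
    [[0,0,0.05,0,0,0],[0,0,0.057,0,0,0],[0,0,0,0,0,0],[0,0,0,0,0,0],[-0.015,0,0,0,0,0],[-0.015,0,0,0,0,0],[-0.016,0,-0.002,0,0,0],[-0.016,0,-0.004,0,0,0],[-0.016,0,-0.004,0,0,0],[0,0,0,0,0,0]]
  ]
}}

```text
clock: 37.4
position: [0.6341, 0.05, 0.3627]
ee_rot: [-3.139, 0.114, -0.007]
force: [-0.2, 0.1, 0.3]
width: 0.006
gripper_force: 0.0
```

```bash
python3 - <<'E'
from h import *
loc();lid()
E
```

```text
u,v,z [-0.0147  0.0004  0.3627] tip z 0.3437 F [-0.2  0.1  0.3] t 37.4
lid 28 theta pct [1.407 1.427 1.451] far 0.23
edge u,w [-0.037  0.219] [-0.027  0.228]
```

>>> {"api": "arm_command", "payload": {
  "targets": [
    [[-0.02,0,0.0065,0,0,0],[-0.02,0,0.006,0,0,0],[-0.0187,0,0.0084,0,0,0],[-0.0187,0,0.0084,0,0,0],[-0.0166,0,0.012,0,0,0],[-0.0166,0,0.012,0,0,0],[-0.014,0,0.015,0,0,0],[-0.014,0,0.015,0,0,0],[0,0,0,0,0,0]]
  ]
}}

```text
clock: 38.58
position: [0.4952, 0.0596, 0.2759]
ee_rot: [3.139, -0.115, -0.003]
force: [-0.1, 0.1, 0.8]
width: 0.006
gripper_force: 0.0
```

```bash
python3 - <<'E'
from h import *
loc();lid()
grab('side','side8.png')
E
```

```text
u,v,z [-0.1539 -0.0005  0.2759] tip z 0.2569 F [-0.1  0.1  0.8] t 38.6
lid 1196 theta pct [0.572 0.661 1.18 ] far 0.299
edge u,w [-0.194  0.099] [-0.116  0.232]
```

View pics/side8.png

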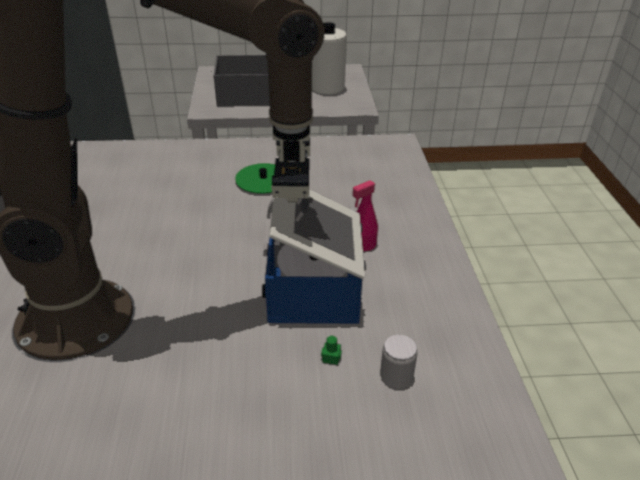

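The side view shows the lid half down at around (317,232), with the fingertips on its outer face. I'll continue the arc.

>>> {"api": "arm_command", "payload": {
  "targets": [
    [[-0.0107,0,0.0155,0,0,0],[-0.0107,0,0.0175,0,0,0],[-0.007,0,0.0185,0,0,0],[-0.007,0,0.0185,0,0,0],[-0.003,0,0.018,0,0,0],[0,0,0,0,0,0],[0,0,0,0,0,0]]
  ]
}}

```text
clock: 39.55
position: [0.4587, 0.0626, 0.1893]
ee_rot: [-3.139, 0.115, -0.002]
force: [-0.5, -0.2, -0.2]
width: 0.005
gripper_force: 0.0
```

```bash
python3 - <<'E'
from h import *
loc();lid()
E
```

```text
u,v,z [-0.1905 -0.0002  0.1893] tip z 0.1703 F [-0.5 -0.2 -0.2] t 39.5
lid 1683 theta pct [0.104 0.178 0.713] far 0.262
edge u,w [-0.225  0.012] [-0.153  0.146]
```

>>> {"api": "arm_command", "payload": {
  "targets": [
    [[0,0,0.006,0,0,0],[0,0,0.005,0,0,0],[0,0,0.002,0,0,0],[0,0,0,0,0,0],[0,0,0,0,0,0]]
  ]
}}

```text
clock: 40.22
position: [0.4574, 0.0624, 0.1753]
ee_rot: [3.139, -0.115, -0.0]
force: [-0.9, 0.7, 1.6]
width: 0.004
gripper_force: 0.8
```

>>> {"api": "arm_command", "payload": {
  "targets": [
    [[0,0,0.002,0,0,0],[0,0,0.002,0,0,0],[0,0,0,0,0,0],[0,0,0,0,0,0]]
  ]
}}

```text
clock: 40.72
position: [0.4576, 0.0624, 0.1712]
ee_rot: [3.139, -0.115, 0.0]
force: [-0.2, -0.6, -0.8]
width: 0.0
gripper_force: 0.0
```

>>> {"api": "arm_command", "payload": {
  "targets": [
    [[0,0,0.002,0,0,0],[0,0,0.002,0,0,0],[0,0,0,0,0,0],[0,0,0,0,0,0]]
  ]
}}

```text
clock: 41.22
position: [0.4575, 0.0624, 0.1673]
ee_rot: [3.139, -0.115, 0.0]
force: [-1.0, -0.4, -0.1]
width: 0.009
gripper_force: 0.0
```

```bash
python3 - <<'E'
from h import *
loc();lid()
E
```

```text
u,v,z [-0.1917 -0.0004  0.1673] tip z 0.1483 F [-1.  -0.4 -0.1] t 41.2
lid 1697 theta pct [0.053 0.126 0.671] far 0.25
edge u,w [-0.225  0.004] [-0.155  0.125]
```

>>> {"api": "arm_command", "payload": {
  "targets": [
    [[0,0,0.001,0,0,0],[0,0,0.001,0,0,0],[0,0,0.001,0,0,0],[0,0,0,0,0,0],[0,0,0,0,0,0]]
  ]
}}

```text
clock: 41.9
position: [0.4577, 0.0625, 0.1659]
ee_rot: [3.139, -0.115, 0.002]
force: [-7.6, -1.6, 22.9]
width: 0.005
gripper_force: 11.2
```

>>> {"api": "arm_command", "payload": {
  "targets": [
    [[0,0,-0.005,0,0,0],[0,0,-0.04,0,0,0],[0,0,-0.045,0,0,0],[-0.03,0,-0.02,0,0,0],[0,0,0,0,0,0],[0,0,0,0,0,0],[0,0,0,0,0,0]]
  ],
  "jaw": 0.04,
  "newtons": 20
}}

```text
clock: 42.78
position: [0.4277, 0.0644, 0.2735]
ee_rot: [3.139, -0.116, -0.002]
force: [-0.7, 0.5, 0.2]
width: 0.435
gripper_force: 0.0
```

```bash
cat >> h.py <<'E'
def lidw(fn='lw.png',rows=300):
    im,T=grab('wrist',fn);P=cloud(im,T)-np.array([.6487,.0485,.137]);a=-.075;P[rows:]=np.nan
    U=P[...,0]*np.cos(a)+P[...,1]*np.sin(a);V=-P[...,0]*np.sin(a)+P[...,1]*np.cos(a);W=P[...,2]
    c=im['pixels'].astype(int)
    m=(abs(V)<.11)&(abs(V)>.05)&(U<-.02)&(U>-.215)&(W>-.002)&(W<.04)
    n=np.linalg.lstsq(np.c_[-U[m],np.ones(m.sum())],W[m],rcond=None)[0];print('lid slope',n.round(4),m.sum())
    b=(abs(V)<.05)&(W>.038)&(W<.075)&(U<-.12)&(U>-.21)
    print('bar',b.sum(),[ (np.nanmin(x[b]).round(4),np.nanmax(x[b]).round(4)) for x in (U,V,W)])
E
python3 - <<'E'
from h import *
loc();lidw();print(arm.observe()['joints'].round(2))
E
```

```text
u,v,z [-0.2216 -0.0007  0.2735] tip z 0.2545 F [-0.7  0.5  0.2] t 42.8
lid slope [-0.0071  0.0117] 42652
bar 3469 [(np.float64(-0.1772), np.float64(-0.1632)), (np.float64(-0.0397), np.float64(0.0406)), (np.float64(0.0441), np.float64(0.0542))]
[-0.03  0.11 -0.27  1.95  0.03  1.08 -1.95]
```

View pics/lw.png

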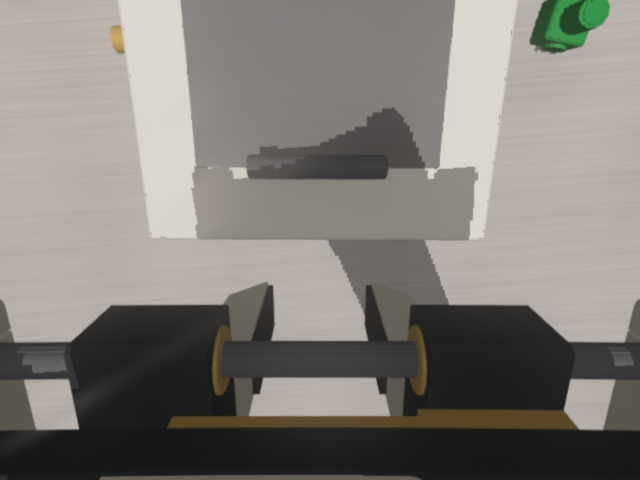

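The wrist view shows the lid flat (slope ≈0) and the bar at (318,166), centred at u=-0.170, v=0. I'll turn the tool a quarter turn to grasp it.

>>> {"api": "arm_command", "payload": {
  "targets": [
    [[0,0,0,0,0,0.157],[0,0,0,0,0,0.157],[0,0,0,0,0,0.157],[0,0,0,0,0,0.157],[0,0,0,0,0,0.157],[0,0,0,0,0,0.157],[0,0,0,0,0,0.157],[0,0,0,0,0,0.157],[0,0,0,0,0,0.157],[0,0,0,0,0,0.157]]
  ]
}}

```text
clock: 44.08
position: [0.4317, 0.0555, 0.2581]
ee_rot: [2.648, -1.62, -0.042]
force: [0.2, -0.2, -1.9]
width: 0.435
gripper_force: 0.0
```

>>> {"api": "arm_command", "payload": {
  "targets": [
    [[0,-0.026,0,0,0,0],[0,-0.0255,0,0,0,0],[0,0,0,0,0,0],[0,0,0,0,0,0],[0,0,0,0,0,0]]
  ]
}}

```text
clock: 44.7
position: [0.4768, 0.0786, 0.2558]
ee_rot: [2.649, -1.618, -0.043]
force: [-0.4, -0.1, 0.3]
width: 0.436
gripper_force: 0.0
```

```bash
python3 - <<'E'
from h import *
loc();lidw('lw2.png');print(arm.observe()['joints'].round(2));to([.4792,.0613,.184],-.075-1.5708)
E
```

```text
u,v,z [-0.1736  0.0171  0.2558] tip z 0.2368 F [-0.4 -0.1  0.3] t 44.7
lid slope [-0.0049  0.0114] 45695
bar 3464 [(np.float64(-0.1774), np.float64(-0.163)), (np.float64(-0.0395), np.float64(0.0402)), (np.float64(0.0411), np.float64(0.0542))]
[-1.    0.28  0.92  1.91 -0.23  1.11 -2.65]
pos [0.4769 0.0787 0.2559] F [-0.1  0.2  0.8] w 0.0402 t 44.8
tool shift [0.0168 0.0026 0.072 ] turn [ 0.0458 -0.008   0.5492]
```

>>> {"api": "arm_command", "payload": {
  "targets": [
    [[0,0,-0.02,0,0,-0.16],[0,0,0,0,0,-0.16],[0,0,0,0,0,-0.16],[0,0,0,0,0,-0.16],[0,0,0,0,0,-0.16],[0,0,0,0,0,-0.16],[0,0,0,0,0,-0.16],[0,0,0,0,0,-0.16],[0,0,0,0,0,-0.16],[0,0,0,0,0,0]]
  ]
}}

```text
clock: 46.0
position: [0.4779, 0.0792, 0.2761]
ee_rot: [3.086, 0.534, -0.07]
force: [0.7, 0.2, 0.2]
width: 0.433
gripper_force: 0.0
```

```bash
python3 - <<'E'
from h import *
loc();print(arm.observe()['joints'].round(2));to([.4792,.0613,.28],-.075+1.5708)
E
```

```text
u,v,z [-0.1726  0.0178  0.2761] tip z 0.2571 F [0.7 0.2 0.2] t 46.0
[-0.79  0.22  0.63  1.86 -0.13  1.15 -1.34]
pos [0.4779 0.0792 0.2761] F [0.7 0.2 0.2] w 0.0397 t 46.0
tool shift [-0.005   0.0173 -0.0037] turn [-0.025   0.0411 -1.1527]
```

>>> {"api": "arm_command", "payload": {
  "targets": [
    [[0,0,0,-0.0035,0.006,-0.164],[0,0,0,-0.0035,0.006,-0.164],[0,0,0,-0.0035,0.006,-0.164],[0,0,0,-0.0035,0.006,-0.165],[0,0,0,-0.0035,0.006,-0.165],[0,0,0,-0.0035,0.006,-0.165],[0,0,0,-0.0035,0.006,-0.165],[0,0,0,0,0,0],[0,0,0,0,0,0]]
  ]
}}

```text
clock: 47.12
position: [0.4781, 0.0794, 0.2759]
ee_rot: [-2.308, -2.131, -0.0]
force: [-0.8, -0.1, 0.5]
width: 0.437
gripper_force: 0.0
```

```bash
python3 - <<'E'
from h import *
loc();print(arm.observe()['joints'].round(2));to([.4792,.0613,.184],-.075+1.5708)
E
```

```text
u,v,z [-0.1724  0.0181  0.2759] tip z 0.2569 F [-0.8 -0.1  0.5] t 47.1
[-0.65  0.18  0.45  1.89 -0.09  1.1  -0.25]
pos [0.4781 0.0794 0.2759] F [-0.8 -0.1  0.5] w 0.0401 t 47.1
tool shift [-0.018   0.0025  0.0919] turn [-0.     -0.0003 -0.0048]
```

>>> {"api": "arm_command", "payload": {
  "targets": [
    [[-0.018,0.0025,0,0,0,-0.005],[0,0,0,0,0,0],[0,0,0.04,0,0,0],[0,0,0.03,0,0,0],[0,0,0.022,0,0,0],[0,0,0,0,0,0],[0,0,0,0,0,0],[0,0,0,0,0,0]]
  ]
}}

```text
clock: 48.12
position: [0.48, 0.0618, 0.1849]
ee_rot: [2.297, 2.143, 0.003]
force: [-0.3, -0.2, 0.2]
width: 0.438
gripper_force: 0.0
```

>>> {"api": "arm_command", "payload": {
  "targets": [
    [[0,0,0,0,0,0],[0,0,0,0,0,0],[0,0,0,0,0,0],[0,0,0,0,0,0],[0,0,0,0,0,0]]
  ],
  "jaw": 0.0,
  "newtons": 25
}}

```text
clock: 48.75
position: [0.4786, 0.0615, 0.1838]
ee_rot: [-2.296, -2.142, 0.001]
force: [-5.3, -0.1, 5.4]
width: 0.144
gripper_force: 25.0
```

```bash
python3 - <<'E'
from h import *
loc();to([.4792,.0613,.184],-.075+1.5708)
E
```

```text
u,v,z [-0.1706  0.0002  0.1838] tip z 0.1648 F [-5.3 -0.1  5.4] t 48.8
pos [0.4786 0.0615 0.1838] F [-5.3 -0.1  5.4] w 0.0133 t 48.8
tool shift [-0.0002  0.0006 -0.0002] turn [-0.0015 -0.0004  0.0058]
```

>>> {"api": "arm_command", "payload": {
  "targets": [
    [[0,0,-0.001,0,0,0],[0,0,-0.001,0,0,0],[0,0,-0.001,0,0,0],[0,0,0,0,0,0],[0,0,0,0,0,0]]
  ]
}}

```text
clock: 49.38
position: [0.4787, 0.0615, 0.1865]
ee_rot: [-2.296, -2.143, 0.001]
force: [-4.5, 1.6, -3.2]
width: 0.147
gripper_force: 25.0
```

>>> {"api": "arm_command", "payload": {
  "targets": [
    [[0,0,-0.001,0,0,0],[0,0,-0.001,0,0,0],[0,0,-0.001,0,0,0],[0,0,0,0,0,0],[0,0,0,0,0,0]]
  ]
}}

```text
clock: 50.0
position: [0.479, 0.0614, 0.1897]
ee_rot: [-2.296, -2.143, 0.001]
force: [-5.2, 1.6, -4.7]
width: 0.14
gripper_force: 25.0
```

```bash
python3 - <<'E'
from h import *
loc();lid()
E
```

```text
u,v,z [-0.1702  0.0002  0.1897] tip z 0.1707 F [-5.2  1.6 -4.7] t 50.0
lid 2147 theta pct [0.052 0.101 0.54 ] far 0.226
edge u,w [-0.226  0.004] [-0.19   0.018]
```

>>> {"api": "arm_command", "payload": {
  "targets": [
    [[0,0,-0.0007,0,0,0],[0,0,0,0,0,0],[0,0,0,0,0,0],[0,0,0,0,0,0],[0,0,0,0,0,0],[0,0,0,0,0,0]]
  ]
}}

```text
clock: 50.8
position: [0.479, 0.0614, 0.1904]
ee_rot: [-2.296, -2.143, 0.001]
force: [-5.3, 1.1, -4.4]
width: 0.141
gripper_force: 25.0
```

```bash
python3 - <<'E'
from h import *
loc();lidw('lw3.png')
E
```

```text
u,v,z [-0.1702  0.0002  0.1904] tip z 0.1714 F [-5.3  1.1 -4.4] t 50.8
lid slope [0.0033 0.0114] 62029
bar 3601 [(np.float64(-0.1925), np.float64(-0.1464)), (np.float64(0.009), np.float64(0.0413)), (np.float64(0.0381), np.float64(0.0599))]
```

View pics/lw3.png

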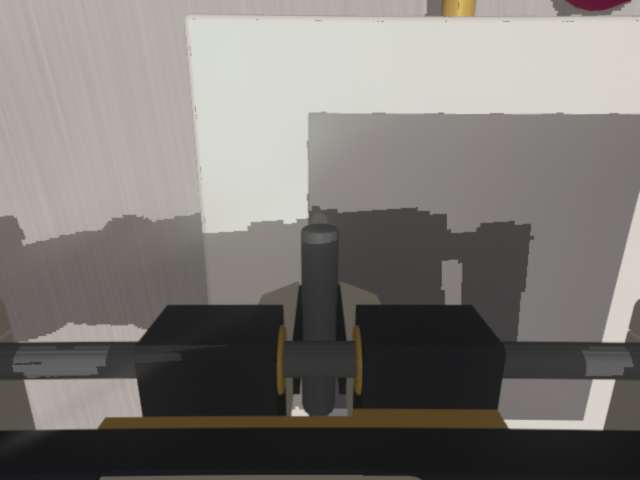

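The wrist view shows the bar held at (319,310) with the lid still flat behind it, drawn about 6 mm. I'll add a little margin and hold, then ease back and release.

>>> {"api": "arm_command", "payload": {
  "targets": [
    [[0,0,-0.0007,0,0,0],[0,0,0,0,0,0],[0,0,0,0,0,0],[0,0,0,0,0,0],[0,0,0,0,0,0],[0,0,0,0,0,0]]
  ]
}}

```text
clock: 51.6
position: [0.479, 0.0615, 0.1911]
ee_rot: [-2.296, -2.143, 0.001]
force: [-5.6, 0.9, -4.4]
width: 0.145
gripper_force: 25.0
```

```bash
python3 - <<'E'
from h import *
loc();lidw('lw4.png')
E
```

```text
u,v,z [-0.1702  0.0002  0.1911] tip z 0.1721 F [-5.6  0.9 -4.4] t 51.6
lid slope [0.0034 0.0114] 61808
bar 3618 [(np.float64(-0.1925), np.float64(-0.1465)), (np.float64(0.0088), np.float64(0.041)), (np.float64(0.038), np.float64(0.0607))]
```

>>> {"api": "arm_command", "payload": {
  "targets": [
    [[0,0,0.0015,0,0,0],[0,0,0.002,0,0,0],[0,0,0.002,0,0,0],[0,0,0.0015,0,0,0],[0,0,0,0,0,0],[0,0,0,0,0,0]]
  ]
}}

```text
clock: 52.4
position: [0.4787, 0.0615, 0.1842]
ee_rot: [-2.296, -2.143, 0.001]
force: [-7.2, 1.2, -1.6]
width: 0.14
gripper_force: 25.0
```

>>> {"api": "arm_command", "payload": {
  "targets": [
    [[0,0,0,0,0,0],[0,0,0,0,0,0],[0,0,0,0,0,0],[0,0,0,0,0,0],[0,0,-0.03,0,0,0],[0,0,-0.05,0,0,0],[0,0,-0.04,0,0,0],[0,0,0,0,0,0],[0,0,0,0,0,0]]
  ],
  "jaw": 0.04
}}

```text
clock: 53.52
position: [0.4791, 0.0615, 0.3037]
ee_rot: [-2.296, -2.143, -0.0]
force: [0.0, 0.3, 0.3]
width: 0.434
gripper_force: 0.0
```

```bash
python3 - <<'E'
from h import *
loc();lidw('lw5.png');grab('side','side9.png')
E
```

```text
u,v,z [-1.701e-01  2.000e-04  3.037e-01] tip z 0.2847 F [0.  0.3 0.3] t 53.5
lid slope [-0.0045  0.0113] 27712
bar 2308 [(np.float64(-0.1765), np.float64(-0.1628)), (np.float64(-0.0393), np.float64(0.0406)), (np.float64(0.0391), np.float64(0.0542))]
```

View pics/side9.png

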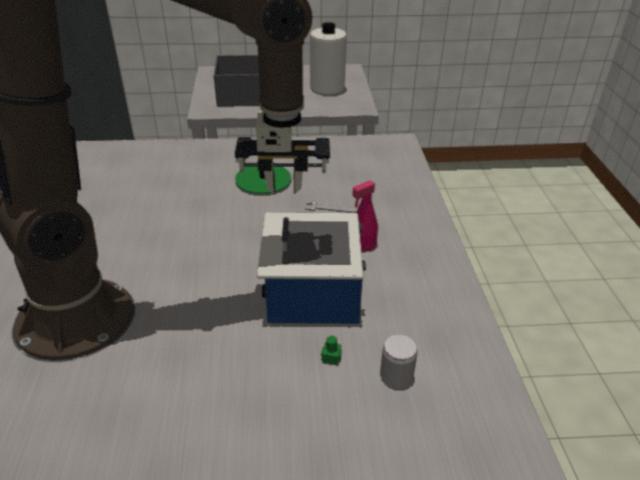

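The side view shows the lid shut flat at (310,245), the arm clear, and the spray, tin and wrench undisturbed.

```bash
python3 -c "
from cell import arm
print(arm.sign_off())"
```

```text
the job is handed in; nothing more can be done
None
```

I've handed the job in: all four brass valve bodies are in the tub, the cover is seated level, and the lid is shut and stayed shut through a 6–7 mm tug on the grip. Everything is released; the hand-in returned no verdict.

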